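# Hook a display arm into the slotted upright and lock it

### The arm

A 6-joint arm with a two-finger parallel gripper is mounted at the origin on the work surface; the furniture and walls round the work are solid. World frame = base frame: x ahead of the robot, y to its left, z up, the work surface at z = 0. Lengths are in m, angles in rad, forces in N, time in s.
With the tool pointing down it reaches from about 0.275 to 0.85 m from the base axis. Payload 19 kg.
Tool frame: the origin (TCP) lies midway between the tips of the shut fingers; the grasp point (between the pads) lies 19 mm behind it; y points along the fingers, x is the direction in which the jaws open and shut, and the axes are right-handed (so a half turn about y gives the same grasp; the last joint's range is limited). The gripper opens to 85 mm and grips with 20 to 120 N. Pads are 22 mm wide; open, the fingers measure 114 mm over their backs; the gripper's body (76 mm by 85 mm) begins 54 mm behind the grasp point. The pads swing forward as they close: fully open they stand 13 mm farther back than shut.
Start: joints at [-1.273, 0.15, 1.437, -0, 1.554, -0.134], TCP at [0.241, -0.522, 0.231] pointing down, gripper open.
Joint ranges: [-2.8, 2.8], [-0.68, 2.1], [0.12, 2.68], [-1.39, 4.53], [0.16, 2.79], [-2.81, 2.81]. Speed limits (rad/s): [1.89, 1.89, 2.22, 3.01, 3.01, 3.01].

### API

Orientations are given as a rotation vector (axis times angle).
In Python, from workcell import env gives the robot as it stands.
- The arm moves only by the shell command python3 -m jog 'ROWS'. ROWS is JSON, a list of rows, each a list of 3 entries, a list of its own where there are three numbers: the gripper command: -1 is shut, 1 is fully open, values between are in proportion, then the shift along the tool's x, y, z in m, then the turn, a rotation vector about the tool's x, y, z in degrees. A call has 1 to 12 rows; each row is the pose to reach, as a shift and turn from the pose measured when the call began, along the tool's axes at that moment; what a row does not reach only later rows make up. A row lasts 1/10 s, in which the tool goes at most 50 mm and 8.59 degrees, less where a joint would pass 70% of its speed; a pose out of reach is approached as far as the arm can. A call with a gripper value outside its range is refused whole. The fingers move at their own pace and stop on an object; the grip force is fixed at half the most. Time passes only in rows, so rows that repeat a pose let the fingers close. It gives the time, the measured TCP pose, the force and the opening at its end, in the units of the state.
- env.observe(): the state, without advancing time (a new reading comes with each control period).
- env.camera(name): name is "scene" or "top" or "wrist"; returns a dict with "image" (384x512x3 uint8, red, green, blue), "K" (3x3 intrinsics, pixels), "R" (3x3) and "t" (3): a world point X has camera coordinates R X + t. Camera axes: x right, y down, z forward; pixel columns grow to the right and rows downward; lengths in m; the calibration is good to about 2 mm. A picture is of the moment at which its call begins. There is no depth.
- env.sign_off(): hands the job in, once; it reports no verdict.
The state is a dict: "time": time; "joint_pos": joint angles; "qd": joint speeds; "joint_efforts": joint torques, N m; "tcp_pos": TCP position; "eef_rot": TCP orientation; "force": force on the tool from outside, world axes, zero at the start; "torque": the same for the moment, N m; "finger_gap": opening from 0.0 (shut) to 1.0 (fully open).
Only numpy, scipy, OpenCV 4.12 (cv2) and the standard library are available. Lean on these libraries where they do the work, as an engineer would, in place of code of your own. Each camera call takes 0.05 s, during which the arm holds its last target. There are 200 camera calls.

### The job

Hang the blue display arm on the slotted upright of the display stand: put both of its claws into the two slots, then press the arm straight down until the spring catch snaps over the upper claw and it is locked fully home. Feel for the slots gently and never force the arm against the stand; leave the bottles and other things around it alone, and let go at the end.

Things in the scene. Friction and masses are not known exactly. Their poses are not given: they have to be found in the camera images.
- display_arm: Loose blue display arm, 0.11-0.23 kg, standing on the table. Origin: middle of the lower edge of its flat back face; z up, x out of the back face, the way the claws point. A frame 14 mm thick (y -7 to 7), x -62 to 0 mm, z 0 to 88, with an open cup (38 mm across, 40 tall, centre x -79) at the outer end and two steel claws, one above the other, on the back face.
- grip (a point): Place to grip the display arm across its y, from above: centre of its solid top bar (14 mm thick, x -62 to 0, z 62 to 88 mm of the arm), 35 mm from the back face, 76 mm over the underside.
- upper_claw (a point): Middle of the underside of the upper claw's level shank, where it leaves the back face (x 0, z 68 mm of the arm). The shank is 8 mm tall, 6 mm thick in y; its downturned hook has its inner face 6.2 mm and outer face 9.2 mm from the back face, ends 14 mm below this point, and has a barb on its lowest 4.5 mm that reaches 13.7 mm from the back face: the foremost point of the claws.
- lower_claw (a point): The same point of the lower claw (x 0, z 18 mm of the arm): same shank height and thickness, but its hook stands farther out (inner face 8.2 mm, outer face 11.2 mm from the back face), ends 9 mm below this point and has no barb.
- back (a point): Point on the display arm's back face, centred, 44 mm above its underside; axes as the arm's.
- stand: Fixed display stand: wooden base 120 x 130 x 14 mm, two dark posts and an upright aluminium strip, 52 mm wide, 116 tall, 4 thick, with two slots one above the other. Origin on the table below the middle of the strip's front face. That face is the plane x = 0, facing -x; x points into the slots, z up. Posts end 135 mm up.
- slot_middle (a point): Fixed to the stand: centre of the lower edge of the lower slot, on the front face, 68 mm up, IF the strip were at mid height. The strip was clamped by hand, unmeasured, up to 18 mm higher or lower: look or feel for it. Slots: 10 mm wide (centred on y 0), 25.5 tall, lower edges 50 mm apart; strip top 82 mm above that lower edge.
- catch (a joint): Spring catch behind the upper slot (m): 0 free. Entering takes the upper hook's tip 0 to 3.5 mm over its slot's lower edge; with the back face flat on the strip the arm goes down 14 to 17.5 mm until the shanks rest on the slots' lower edges. The barb drives the catch back 5.5 to 9 mm (push 8-15 N), then it snaps over the barb: 1 to 4.5 mm is locked. Never push with over 25 N.
- atomiser_black: Bystander: glass atomiser with black cap, 18 mm across, 80 mm tall, standing; origin under its centre.
- atomiser_silver: Bystander: glass atomiser with silver cap, 18 mm across, 80 mm tall, standing; origin under its centre.
- atomiser_gold: Bystander: glass atomiser with gold cap, 18 mm across, 80 mm tall, standing; origin under its centre.
- label_roll: Bystander: roll of blank labels lying flat, 64 mm across, 26 mm tall; origin under its centre.
- crimp_tin: Bystander: flat round tin, 59 mm across, 26 mm tall; origin under its centre.
- beaker: Bystander: small glass beaker, 47 mm across, 55 mm tall; origin under its centre.

How it is judged:
On the way, in this order (a step that is already met when the one before it is completed fails the run):
1. both claws are in the slots, with the back face on the strip (x of back in the frame of stand between -0.004 and 0.004 m and y of back in the frame of stand between -0.006 and 0.006 m and z of back in the frame of stand between 0.07 and 0.135 m), for 0.1 s.
2. pressed down, the upper claw drives the spring catch back (more than 5 mm) (value of joint catch above 0.005 m and x of back in the frame of stand above -0.004 m).
At the end, for the whole second after the job is handed in: The display arm hangs at rest in the slots: its back face within 4 mm of the strip's front face and within 6 mm of its middle line, upright within 0.12 rad and square to the strip within 0.17 rad, with the spring catch snapped over the upper claw (catch between 0.8 and 4.5 mm) (value of joint catch between 0.0008 and 0.004 m and x of back in the frame of stand between -0.004 and 0.004 m and y of back in the frame of stand between -0.006 and 0.006 m and z of back in the frame of stand between 0.07 and 0.12 m and angle between the x axis of display_arm and the x axis of stand, either way round below 0.17 rad and angle between display_arm's own z axis and vertical below 0.12 rad and linear speed of display_arm below 0.02 m/s); the robot touches nothing.
It fails at once if the display arm is pressed against the stand with more than 45 N (contact force between display_arm and stand above 45 N).
It fails at once if a bystander is moved by more than 20 mm (distance of any of atomiser_black, atomiser_silver, atomiser_gold, label_roll, crimp_tin, beaker from where it was at the start of the episode above 0.02 m).
It fails at once if an atomiser is knocked over (angle between any of atomiser_black, atomiser_silver, atomiser_gold's own z axis and vertical above 0.5 rad).
It also fails if it takes over 64 s, if anything falls off the work surface, if the arm or the gripper's body presses on something with over 40 N, if the wrist force passes 120 N, or if a joint passes its speed limit or range.

## Working session

There is one attempt and no reset: what is moved stays moved. The work goes in short steps, Python scripts to look and compute and a shell command to move; the robot and the scene stay as the last step left them, time stands still between calls to the robot, and variables do not carry over. Pictures are saved under pics/ and viewed, about 8 in all and at most 12, crops included, and the job is handed in when it is done.

```bash
ls; mkdir -p pics
python3 - <<'E'
from workcell import env
import cv2,numpy as np,pickle
s=env.observe();print(s)
d={}
for n in ("scene","top"):
    c=env.camera(n);d[n]=c
    cv2.imwrite(f"pics/{n}0.png",cv2.resize(c["image"][:,:,::-1],None,fx=1.5,fy=1.5,interpolation=cv2.INTER_CUBIC))
    print(n,c["K"],c["R"],c["t"])
pickle.dump(d,open("c0.pkl","wb"))
E
```

```text
pics
{'time': 0.0, 'joint_pos': array([-1.27297803e+00,  1.50986387e-01,  1.43800688e+00,  2.80193823e-05,
        1.55383759e+00, -1.34010305e-01]), 'qd': array([ 0.00173856, -0.00109948,  0.00015735,  0.00045824,  0.00079025,
       -0.00122752]), 'joint_efforts': array([-1.78544633e-04, -7.13050961e+01, -5.70880401e+01, -1.98068751e-04,
        8.72656965e-03,  8.57513305e-05]), 'tcp_pos': array([ 0.24056718, -0.52198273,  0.23068728]), 'eef_rot': array([-1.3822445 ,  0.88616218, -0.88464143]), 'force': array([ 0.01530719, -0.67118284, -0.24583441]), 'torque': array([-0.01247454,  0.0369206 ,  0.02087621]), 'finger_gap': 1.0001618359288762}
scene [[367.80825296   0.         257.63269824]
 [  0.         367.80825296 195.42364298]
 [  0.           0.           1.        ]] [[-0.7735757  -0.63368438 -0.00497398]
 [-0.27189205  0.33898401 -0.90064674]
 [ 0.57241187 -0.69536605 -0.43452354]] [0.35296241 0.2298772  0.95607554]
top [[469.8934898    0.         257.18575051]
 [  0.         469.8934898  189.88256633]
 [  0.           0.           1.        ]] [[ 0.0120288  -0.99990369  0.00692189]
 [-0.99760912 -0.01247175 -0.0679743 ]
 [ 0.06805408 -0.00608769 -0.99766306]] [-0.01005363  0.42952335  1.40418636]
```

View pics/scene0.png

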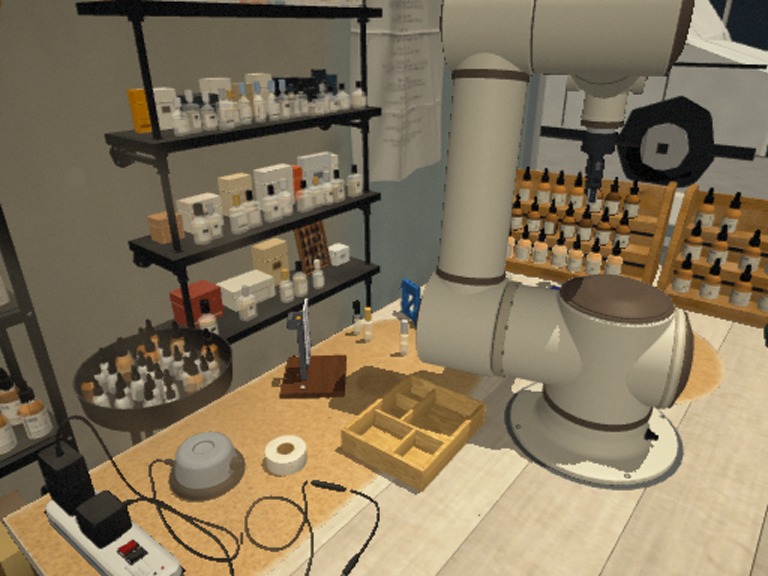

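View pics/top0.png

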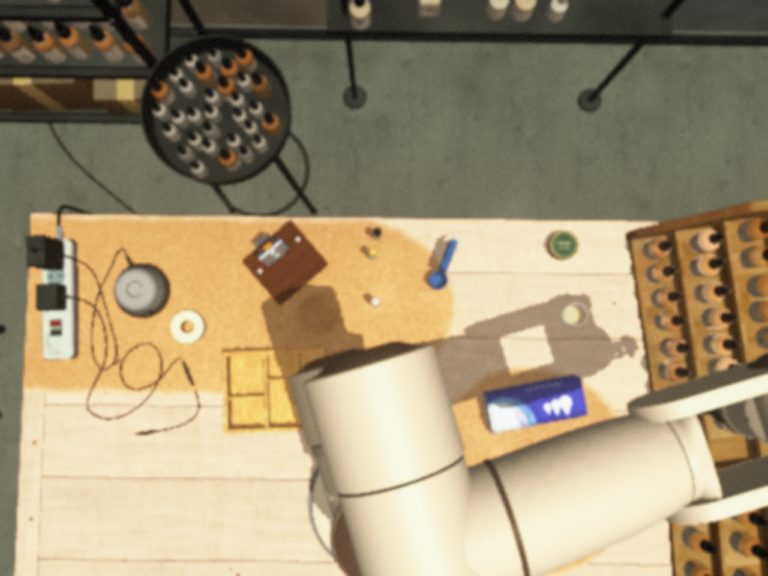

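```bash
cat > h.py <<'E'
import numpy as np,cv2
def ray(c,u,v,z):
    R,t=c["R"],c["t"];o=-R.T@t;d=R.T@np.linalg.inv(c["K"])@np.array([u,v,1.]);return o+d*(z-o[2])/d[2]
def proj(c,X):
    p=c["K"]@(c["R"]@np.asarray(X)+c["t"]);return p[:2]/p[2]
def tri(c1,p1,c2,p2):
    P=[c["K"]@np.c_[c["R"],c["t"]] for c in (c1,c2)]
    X=cv2.triangulatePoints(P[0],P[1],np.array(p1,float).reshape(2,1),np.array(p2,float).reshape(2,1)).ravel();return X[:3]/X[3]
E
python3 - <<'E'
import pickle,cv2,numpy as np
from h import *
d=pickle.load(open("c0.pkl","rb"))
t=d["top"]["image"][:,:,::-1];s=d["scene"]["image"][:,:,::-1]
f=lambda im,x,y,w,h,k:cv2.resize(im[y:y+h,x:x+w],None,fx=k,fy=k,interpolation=cv2.INTER_CUBIC)
a=np.hstack([f(t,150,140,80,64,5),f(t,270,150,80,64,5)])
b=np.hstack([f(s,180,190,80,80,4),f(s,225,175,80,80,4),f(s,225,175,40,80,4)])
cv2.imwrite("pics/m1.png",np.vstack([a,b[:,:800]]))
for im,n in((t,"top"),(s,"scene")):
    h=cv2.cvtColor(im,cv2.COLOR_BGR2HSV);m=cv2.inRange(h,(100,120,50),(120,255,255))
    k,l,st,ce=cv2.connectedComponentsWithStats(m)
    for i in range(1,k):
        if st[i,4]>40:print(n,st[i],ce[i])
c=d["top"]
for nm,u,v,z in (("cup",437,279,.02),("cup top",437,279,.04),("clawend",452,241,.088),("black",377,232,.08),("gold",371,253,.08),("silver",375,300,.08),("basectr",285,262,.014)):
    print(nm,ray(c,u/1.5,v/1.5,z))
E
```

```text
top [295 161   8  18  44] [298.45454545 169.63636364]
top [351 265  15  16  90] [358.36666667 272.75555556]
scene [268 186  12  30 226] [273.15044248 198.31415929]
cup [ 0.44225265 -0.10743395  0.02      ]
cup top [ 0.44070396 -0.10585561  0.04      ]
clawend [ 0.51044411 -0.13033335  0.088     ]
black [0.52711029 0.01378245 0.08      ]
gold [0.4862217  0.02481039 0.08      ]
silver [0.39573964 0.015925   0.08      ]
basectr [0.47324295 0.1989613  0.014     ]
```

View pics/m1.png

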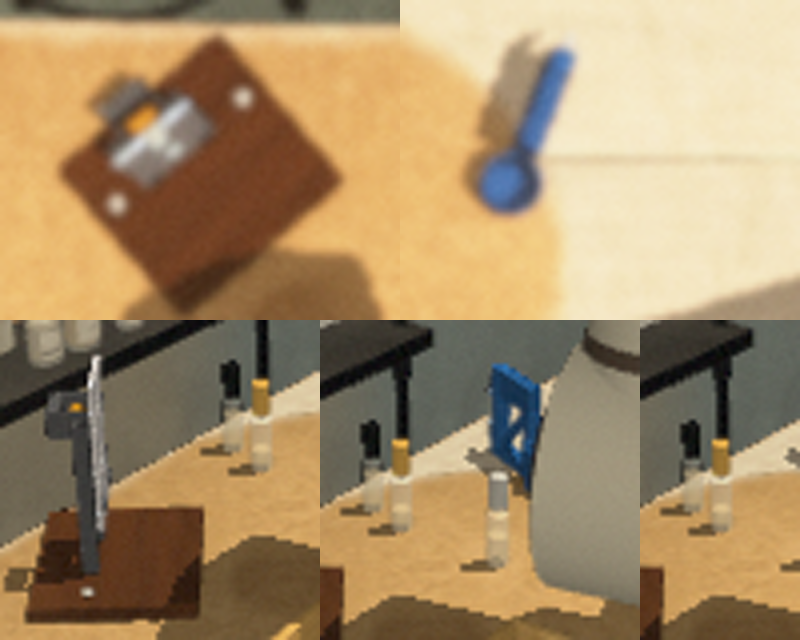

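Run:
```python
import pickle,numpy as np
from h import *
from workcell import env
from scipy.spatial.transform import Rotation as Ro
d=pickle.load(open("c0.pkl","rb"));c=d["top"]
np.set_printoptions(precision=4,suppress=True)
print("cam",-c["R"].T@c["t"])
A=lambda x,y,z:ray(c,270+(x-400)/5,150+y/5,z); S=lambda x,y,z:ray(c,150+x/5,140+y/5,z)
n,f,cu=A(533,140,.088),A(563,57,.088),A(508,184,.04)
print("arm",n,f,cu,"hdg",np.degrees(np.arctan2(*(f-n)[1::-1])),np.degrees(np.arctan2(*(f-cu)[1::-1])),np.linalg.norm((f-cu)[:2]))
K=[S(*p,.014) for p in((218,37),(342,180),(185,312),(62,168))]
print("base",K,[ (np.linalg.norm(K[i]-K[i-1]),np.degrees(np.arctan2(*(K[i]-K[i-1])[1::-1]))) for i in range(4)])
for z in(.132,.15,.168):print("striptop",z,S(110,160,z),S(187,98,z),"bot",S(150,188,z-.116),S(213,130,z-.116))
s=env.observe();R=Ro.from_rotvec(s["eef_rot"]).as_matrix();print(R)
```

```text
cam [0.3331 0.0039 1.4302]
arm [ 0.4602 -0.117   0.088 ] [ 0.5084 -0.134   0.088 ] [ 0.4383 -0.1067  0.04  ] hdg -19.404578708216988 -21.31527952460202 0.07517780240092974
base [array([0.5565, 0.1898, 0.014 ]), array([0.4703, 0.113 , 0.014 ]), array([0.3892, 0.2062, 0.014 ]), array([0.4754, 0.2824, 0.014 ])] [(np.float64(0.12307108775682703), np.float64(-48.76553921092623)), (np.float64(0.11549468187806718), np.float64(-138.31913681859024)), (np.float64(0.12345628454077559), np.float64(131.0396986374365)), (np.float64(0.11507267363666084), np.float64(41.49105859919363))]
striptop 0.132 [0.4684 0.2327 0.132 ] [0.5035 0.1908 0.132 ] bot [0.4638 0.2286 0.016 ] [0.4995 0.1914 0.016 ]
striptop 0.15 [0.4665 0.2296 0.15  ] [0.5012 0.1882 0.15  ] bot [0.4621 0.2258 0.034 ] [0.4974 0.189  0.034 ]
striptop 0.168 [0.4646 0.2264 0.168 ] [0.4988 0.1856 0.168 ] bot [0.4604 0.2229 0.052 ] [0.4952 0.1866 0.052 ]
[[ 0.4185 -0.0003  0.9082]
 [-0.9082  0.0011  0.4185]
 [-0.0011 -1.      0.0002]]
```

```bash
python3 -m jog '[[1,[-0.1,-0.02,0.15],[0,15,0]],[1,[-0.2637,0.0,0.3835],[0,45.2,0]],[1,[-0.2637,0.0,0.3835],[0,45.2,0]],[1,[-0.2637,0.0,0.3835],[0,45.2,0]],[1,[-0.2637,0.0,0.3835],[0,45.2,0]],[1,[-0.2637,0.0,0.3835],[0,45.2,0]],[1,[-0.2637,0.0,0.3835],[0,45.2,0]],[1,[-0.2637,0.0,0.3835],[0,45.2,0]],[1,[-0.2637,0.0,0.3835],[0,45.2,0]],[1,[-0.2637,0.0,0.3835],[0,45.2,0]],[1,[-0.2637,0.0,0.3835],[0,45.2,0]],[1,[-0.2637,0.0,0.3835],[0,45.2,0]]]'
python3 - <<'E'
from workcell import env
import cv2,numpy as np,pickle
from scipy.spatial.transform import Rotation as Ro
s=env.observe();print(s["time"],s["tcp_pos"],s["joint_pos"],Ro.from_rotvec(s["eef_rot"]).as_matrix())
c=env.camera("wrist");pickle.dump(c,open("w1.pkl","wb"));print(c["K"][0,0],-c["R"].T@c["t"],c["R"][2])
cv2.imwrite("pics/w1.png",cv2.resize(c["image"][:,:,::-1],None,fx=1.5,fy=1.5))
E
```

```text
time: 1.3
tcp_pos: [0.4785, -0.1214, 0.2308]
eef_rot: [-1.02, 1.467, -1.464]
force: [-0.1, -1.5, -0.5]
finger_gap: 1.002
1.3 [ 0.4785477  -0.12137607  0.23075331] [-4.04973383e-01 -1.91124809e-02  1.61872007e+00  5.79300920e-04
  1.54340536e+00  1.52083502e+00] [[-3.47617303e-01 -1.07724722e-03  9.37635884e-01]
 [-9.37636278e-01  1.09182764e-03 -3.47616195e-01]
 [-6.49268191e-04 -9.99998824e-01 -1.38960426e-03]]
264.9281818575772 [ 0.54986457 -0.14821349  0.37317541] [-0.27876705  0.10414684 -0.95469491]
```

View pics/w1.png

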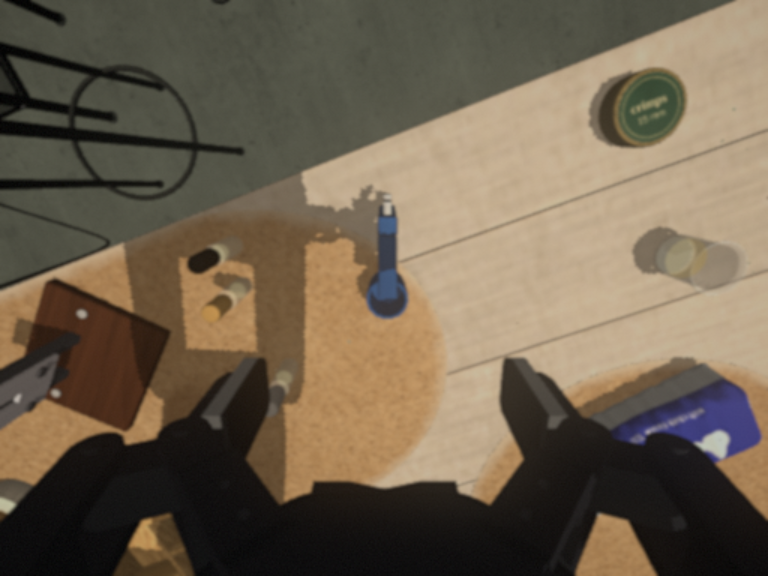

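Run:
```python
import pickle,numpy as np
from h import *
c=pickle.load(open("w1.pkl","rb"))
im=c["image"][:,:,::-1];h=cv2.cvtColor(im,cv2.COLOR_BGR2HSV);m=cv2.inRange(h,(100,90,30),(125,255,255))
m[:,:240]=0;m[:,285:]=0
for v in range(138,214,5):
    u=np.where(m[v])[0];print(v,(u.min(),u.max(),h[v,258]) if len(u) else None)
a,b=ray(c,258.5,143.5,.088),ray(c,258.3,180,.088)
print(a,b,np.degrees(np.arctan2(*(a-b)[1::-1])),ray(c,257.5,198,.04))
```

```text
138 None
143 None
148 (np.int64(253), np.int64(263), array([108, 116, 128], dtype=uint8))
153 (np.int64(253), np.int64(263), array([108, 116, 130], dtype=uint8))
158 None
163 None
168 None
173 None
178 None
183 (np.int64(253), np.int64(263), array([108, 113, 120], dtype=uint8))
188 (np.int64(252), np.int64(264), array([109, 110, 118], dtype=uint8))
193 (np.int64(247), np.int64(269), array([109, 107, 119], dtype=uint8))
198 (np.int64(246), np.int64(263), array([110,  97, 108], dtype=uint8))
203 None
208 None
213 None
[ 0.51584688 -0.13825734  0.088     ] [ 0.4781349  -0.12413799  0.088     ] -20.525873052798833 [ 0.44325327 -0.11055199  0.04      ]
```

```bash
python3 -m jog '[[1,[0.0016,0.05,0.0014],[0,0,0]],[1,[0.0016,0.1,0.0014],[0,0,0]],[1,[0.0016,0.15,0.0014],[0,0,0]],[1,[0.0016,0.1738,0.0014],[0,0,0]],[1,[0.0016,0.1738,0.0014],[0,0,0]],[-0.3,[0.0016,0.1738,0.0014],[0,0,0]],[-0.5,[0.0016,0.1738,0.0014],[0,0,0]],[-0.7,[0.0016,0.1738,0.0014],[0,0,0]],[-1,[0.0016,0.1738,0.0014],[0,0,0]],[-1,[0.0016,0.1738,0.0014],[0,0,0]],[-1,[0.0016,0.1738,0.0014],[0,0,0]],[-1,[0.0016,0.1738,0.0014],[0,0,0]]]'; python3 -m jog '[[-1,[0,0,0],[0,0,0]],[-1,[0,0,0],[0,0,0]],[-1,[0,0,0],[0,0,0]]]'
```

```text
time: 2.55
tcp_pos: [0.4792, -0.1241, 0.0578]
eef_rot: [-1.019, 1.467, -1.466]
force: [-1.4, 1.2, 7.5]
finger_gap: 0.154
time: 2.85
tcp_pos: [0.4792, -0.124, 0.0578]
eef_rot: [-1.019, 1.467, -1.466]
force: [-0.5, 1.1, -0.1]
finger_gap: 0.157
```

```bash
python3 - <<'E'
import pickle,numpy as np
from h import *
d=pickle.load(open("c0.pkl","rb"));t,s=d["top"],d["scene"]
for ds in(-.7,0,.7):
    X=tri(t,(179.7,165.8),s,(204.2,199.2+ds));print(X,proj(t,X),proj(s,X))
X=tri(t,(150+182/5,140+159/5),s,(180+101/4,190+210/4));print("bot",X,proj(t,X),proj(s,X))
f=lambda im,x,y,w,h,k:cv2.resize(im[y:y+h,x:x+w],None,fx=k,fy=k,interpolation=cv2.INTER_NEAREST)
cv2.imwrite("pics/m2.png",np.hstack([f(s["image"][:,:,::-1],184,192,40,60,10),f(t["image"][:,:,::-1],164,148,40,60,10)]))
E
python3 -m jog '[[-1,[0,-0.05,0],[0,0,0]],[-1,[0,-0.1,0],[0,0,0]],[-1,[0,-0.15,0],[0,0,0]],[-1,[0,-0.17,0],[0,0,0]],[-1,[0,-0.17,0],[0,0,0]]]'
```

```text
[0.47988656 0.20386697 0.17791689] [179.91099941 166.03415588] [203.7034079  198.42924222]
[0.4800544  0.20412852 0.17584418] [179.93629153 166.06236133] [203.64318262 199.1205879 ]
[0.48022248 0.20439053 0.17376819] [179.96152165 166.09052752] [203.58295294 199.81191761]
bot [0.48045762 0.20770259 0.03586244] [186.12013474 171.48289777] [205.94977843 242.59048069]
time: 3.35
tcp_pos: [0.4802, -0.1245, 0.2309]
eef_rot: [-1.016, 1.462, -1.469]
force: [-0.8, 0.4, -3.0]
finger_gap: 0.156
```

View pics/m2.png

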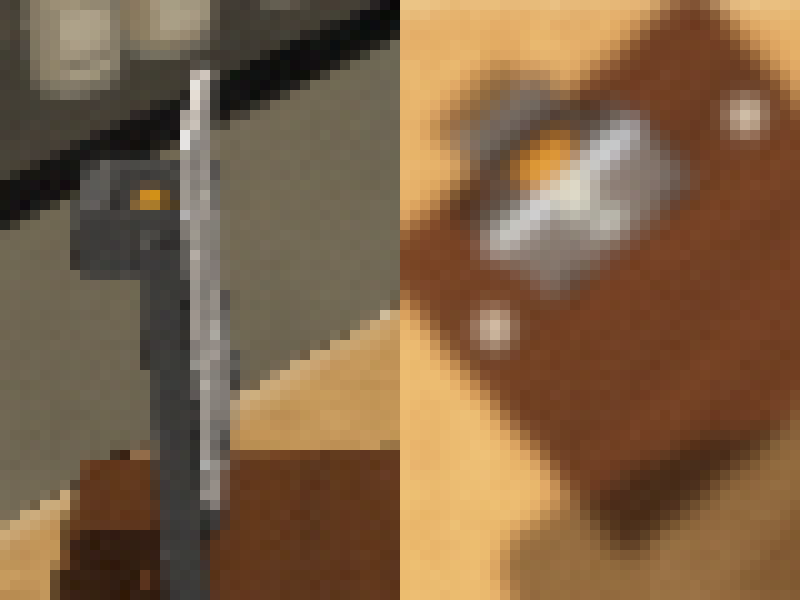

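```bash
python3 -m jog '[[-1,[-0.1926,0,-0.178],[0,-61.6,0]],[-1,[-0.1926,0,-0.178],[0,-61.6,0]],[-1,[-0.1926,0,-0.178],[0,-61.6,0]],[-1,[-0.1926,0,-0.178],[0,-61.6,0]],[-1,[-0.1926,0,-0.178],[0,-61.6,0]],[-1,[-0.1926,0,-0.178],[0,-61.6,0]],[-1,[-0.1926,0,-0.178],[0,-61.6,0]],[-1,[-0.1926,0,-0.178],[0,-61.6,0]],[-1,[-0.1926,0,-0.178],[0,-61.6,0]],[-1,[-0.1926,0,-0.178],[0,-61.6,0]]]'
cat > look.py <<'E'
import sys,pickle,cv2,numpy as np
from workcell import env
from scipy.spatial.transform import Rotation as Ro
np.set_printoptions(precision=4,suppress=True)
s=env.observe();R=Ro.from_rotvec(s["eef_rot"]).as_matrix();print(s["time"],s["tcp_pos"],"j",s["joint_pos"]);print(R)
o={}
for n in sys.argv[2:]:
    c=env.camera(n);o[n]=c
    cv2.imwrite(f"pics/{sys.argv[1]}_{n}.png",cv2.resize(c["image"][:,:,::-1],None,fx=1.5,fy=1.5,interpolation=cv2.INTER_CUBIC));print(n,-c["R"].T@c["t"])
o["s"]=s;pickle.dump(o,open(sys.argv[1]+".pkl","wb"))
E
python3 look.py a wrist scene top
```

```text
time: 4.35
tcp_pos: [0.3805, 0.1177, 0.2296]
eef_rot: [-1.465, 0.666, -0.672]
force: [-0.4, -0.4, -2.6]
finger_gap: 0.15
4.35 [0.3805 0.1177 0.2296] j [ 0.1076 -0.2307  1.8075 -0.0019  1.5613  0.9639]
[[ 0.6552  0.0037  0.7554]
 [-0.7554 -0.0015  0.6552]
 [ 0.0036 -1.      0.0018]]
wrist [0.4374 0.167  0.3722]
scene [-0.2117  0.8106  0.6242]
top [0.3331 0.0039 1.4302]
```

View pics/a_wrist.png

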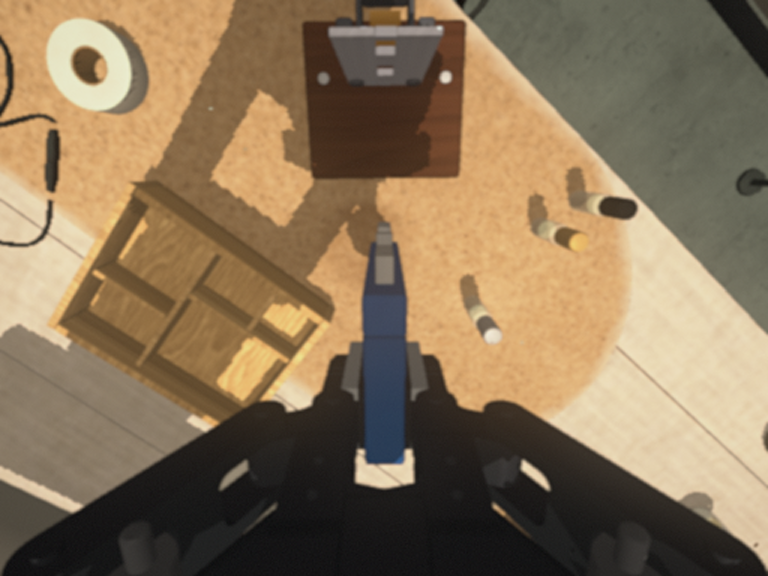

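Run:
```python
import pickle,cv2,numpy as np
c=pickle.load(open("a.pkl","rb"))["wrist"];im=c["image"][:,:,::-1]
a=cv2.resize(im[0:62,200:320],None,fx=6.5,fy=6.5,interpolation=cv2.INTER_CUBIC)
cv2.imwrite("pics/a_z.png",a)
```

```text
(no output)
```

View pics/a_z.png

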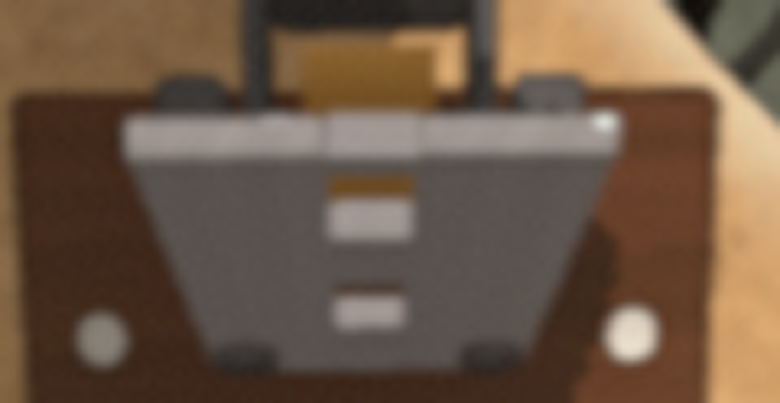

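Run:
```python
import pickle,cv2,numpy as np
from h import *
from scipy.spatial.transform import Rotation as Ro
np.set_printoptions(precision=4,suppress=True)
o=pickle.load(open("a.pkl","rb"));c=o["wrist"];s=o["s"]
P=lambda x,y:(200+x/6.5-.42,y/6.5-.42)
img=np.array([P(122,160),P(623,160),P(218,372),P(525,372),P(326,242),P(413,242),P(333,330),P(407,330)])
# stand frame relative to lower slot lower edge; image left = +y
obj=np.array([(0,.026,.082),(0,-.026,.082),(0,.026,-.034),(0,-.026,-.034),(0,.005,.05),(0,-.005,.05),(0,.005,0),(0,-.005,0)])
ok,r,t=cv2.solvePnP(obj,img,c["K"],None)
q,_=cv2.projectPoints(obj,r,t,c["K"],None);print("res",(q[:,0]-img))
Rw=c["R"].T@cv2.Rodrigues(r)[0];X=c["R"].T@(t.ravel()-c["t"])
print("slot",X,Rw,"hdg",np.degrees(np.arctan2(Rw[1,0],Rw[0,0])))
R=Ro.from_rotvec(s["eef_rot"]).as_matrix();T=s["tcp_pos"]
print("tool hdg",np.degrees(np.arctan2(R[1,2],R[0,2])))
f=R[:,2];f=f*[1,1,0];f/=np.linalg.norm(f);y=np.cross([0,0,1],f)
b=R.T@(X-T);print("slot in tool",b)
for dx in(-.004,0,.004):
  for z in(.088,.076,.0): print(dx,z,[proj(c,T+f*(.035+dx)+y*w+np.array([0,0,z-.057]))for w in(.007,-.007)])
im=c["image"];print([(v,tuple(im[v,245]),tuple(im[v,256])) for v in range(144,236,4)])
```

```text
res [[-0.2088  0.0754]
 [-0.1317  0.0603]
 [-0.3445  0.1045]
 [ 0.0301  0.1024]
 [ 0.5907 -0.0829]
 [-0.1257 -0.0846]
 [ 0.635  -0.0862]
 [-0.4372 -0.087 ]]
slot [0.48   0.202  0.0864] [[ 0.7559 -0.6547 -0.0036]
 [ 0.6547  0.7559  0.0028]
 [ 0.0009 -0.0044  1.    ]] hdg 40.89617390213221
tool hdg 40.93856550517385
slot in tool [0.001  0.1434 0.1301]
-0.004 0.088 [array([239.7003, 212.2314]), array([270.682 , 212.1798])]
-0.004 0.076 [array([241.0486, 203.2742]), array([269.3219, 203.2297])]
-0.004 0.0 [array([246.064 , 169.9553]), array([264.2618, 169.9332])]
0 0.088 [array([239.5335, 203.8934]), array([270.823, 203.844])]
0 0.076 [array([240.9088, 195.5906]), array([269.4381, 195.5481])]
0 0.0 [array([246.0035, 164.8325]), array([264.307 , 164.8112])]
0.004 0.088 [array([239.3635, 195.388 ]), array([270.9669, 195.341 ])]
0.004 0.076 [array([240.7664, 187.7666]), array([269.5565, 187.7261])]
0.004 0.0 [array([245.9422, 159.6497]), array([264.3527, 159.6293])]
[(144, (np.uint8(123), np.uint8(92), np.uint8(60)), (np.uint8(178), np.uint8(132), np.uint8(86))), (148, (np.uint8(120), np.ui
[... 1398 characters left out ...]
(66), np.uint8(73), np.uint8(92))), (208, (np.uint8(65), np.uint8(73), np.uint8(93)), (np.uint8(66), np.uint8(74), np.uint8(94))), (212, (np.uint8(65), np.uint8(73), np.uint8(92)), (np.uint8(67), np.uint8(74), np.uint8(93))), (216, (np.uint8(65), np.uint8(73), np.uint8(92)), (np.uint8(65), np.uint8(74), np.uint8(94))), (220, (np.uint8(64), np.uint8(72), np.uint8(93)), (np.uint8(64), np.uint8(73), np.uint8(93))), (224, (np.uint8(59), np.uint8(64), np.uint8(78)), (np.uint8(60), np.uint8(64), np.uint8(78))), (228, (np.uint8(61), np.uint8(69), np.uint8(87)), (np.uint8(60), np.uint8(68), np.uint8(87))), (232, (np.uint8(62), np.uint8(71), np.uint8(89)), (np.uint8(59), np.uint8(68), np.uint8(87)))]
```

```bash
python3 -m jog '[[-1,[0.0005,0.045,0],[0,0,0]],[-1,[0.0005,0.0887,0],[0,0,0]],[-1,[0.0005,0.0887,0.03],[0,0,0]],[-1,[0.0005,0.0887,0.055],[0,0,0]],[-1,[0.0005,0.0887,0.07],[0,0,0]],[-1,[0.0005,0.0887,0.07],[0,0,0]],[-1,[0.0005,0.0887,0.07],[0,0,0]]]'; python3 look.py b wrist top
python3 - <<'E'
import cv2,pickle,numpy as np
o=pickle.load(open("b.pkl","rb"))
w=o["wrist"]["image"][:,:,::-1]
cv2.imwrite("pics/b_z.png",cv2.resize(w[60:220,160:352],None,fx=3.7,fy=3.7,interpolation=cv2.INTER_CUBIC))
E
```

```text
time: 5.2
tcp_pos: [0.4339, 0.163, 0.1411]
eef_rot: [-1.466, 0.665, -0.671]
force: [-0.5, -1.2, -2.2]
finger_gap: 0.154
5.2 [0.4339 0.163  0.1411] j [ 0.1946 -0.0356  1.8191 -0.0023  1.3551  1.0503]
[[ 0.656   0.0034  0.7547]
 [-0.7547 -0.0017  0.656 ]
 [ 0.0035 -1.      0.0015]]
wrist [0.4907 0.2124 0.2837]
top [0.3331 0.0039 1.4302]
```

View pics/b_z.png

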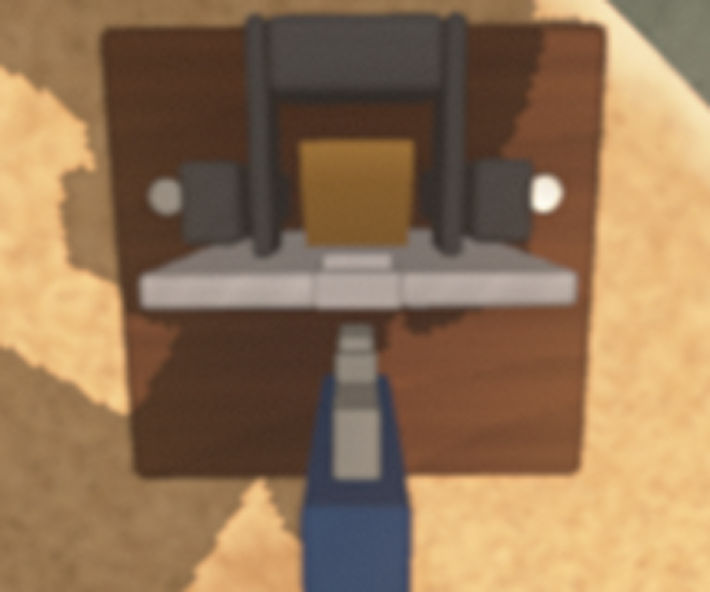

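```bash
python3 -m jog '[[-1,[0,0,0.004],[0,0,0]],[-1,[0,0,0.007],[0,0,0]],[-1,[0,0,0.009],[0,0,0]],[-1,[0,0,0.009],[0,0,0]]]'; python3 -m jog '[[-1,[0,0,0.001],[0,0,0]],[-1,[0,0,0.002],[0,0,0]],[-1,[0,0,0.002],[0,0,0]]]'
```

```text
time: 5.7
tcp_pos: [0.4407, 0.1689, 0.1414]
eef_rot: [-1.465, 0.664, -0.672]
force: [0.4, -0.1, -2.4]
finger_gap: 0.155
time: 6.0
tcp_pos: [0.4422, 0.1702, 0.1414]
eef_rot: [-1.465, 0.664, -0.671]
force: [0.2, 0.3, -2.1]
finger_gap: 0.155
```

```bash
python3 -m jog '[[-1,[0,0,0.0015],[0,0,0]],[-1,[0,0,0.003],[0,0,0]],[-1,[0,0,0.003],[0,0,0]]]'; python3 -m jog '[[-1,[0,0,0.0015],[0,0,0]],[-1,[0,0,0.003],[0,0,0]],[-1,[0,0,0.003],[0,0,0]]]'
```

```text
time: 6.3
tcp_pos: [0.4445, 0.1722, 0.1412]
eef_rot: [-1.465, 0.665, -0.671]
force: [1.6, 0.8, -4.8]
finger_gap: 0.155
time: 6.6
tcp_pos: [0.4469, 0.1744, 0.1412]
eef_rot: [-1.465, 0.665, -0.671]
force: [1.0, -0.2, -4.5]
finger_gap: 0.154
```

```bash
python3 -m jog '[[-1,[0,0.0008,0],[0,0,0]],[-1,[0,0.0008,0.001],[0,0,0]],[-1,[0,0.0008,0.002],[0,0,0]],[-1,[0,0.0008,0.002],[0,0,0]]]'; python3 -m jog '[[-1,[0,0,0.001],[0,0,0]],[-1,[0,0,0.002],[0,0,0]],[-1,[0,0,0.002],[0,0,0]]]'
```

```text
time: 7.0
tcp_pos: [0.4486, 0.1757, 0.1405]
eef_rot: [-1.465, 0.664, -0.671]
force: [-0.3, 0.0, -1.6]
finger_gap: 0.155
time: 7.3
tcp_pos: [0.4502, 0.1771, 0.1404]
eef_rot: [-1.465, 0.664, -0.671]
force: [-0.3, -0.8, -2.2]
finger_gap: 0.155
```

```bash
python3 -m jog '[[-1,[0,0,0.001],[0,0,0]],[-1,[0,0,0.001],[0,0,0]]]'; python3 -m jog '[[-1,[0,0,0.001],[0,0,0]],[-1,[0,0,0.001],[0,0,0]]]'
```

```text
time: 7.5
tcp_pos: [0.451, 0.1778, 0.1404]
eef_rot: [-1.465, 0.664, -0.671]
force: [0.7, 0.3, -2.0]
finger_gap: 0.155
time: 7.7
tcp_pos: [0.4514, 0.1782, 0.1403]
eef_rot: [-1.466, 0.665, -0.671]
force: [-4.1, -3.6, -1.0]
finger_gap: 0.153
```

```bash
python3 -m jog '[[-1,[0,0.0015,0.0005],[0,0,0]],[-1,[0,0.003,0.0005],[0,0,0]],[-1,[0,0.004,0.0005],[0,0,0]]]'; python3 -m jog '[[-1,[0,0.001,0.0005],[0,0,0]],[-1,[0,0.002,0.0005],[0,0,0]],[-1,[0,0.003,0.0005],[0,0,0]]]'
```

```text
time: 8.0
tcp_pos: [0.4515, 0.1782, 0.1365]
eef_rot: [-1.468, 0.665, -0.671]
force: [-7.6, -6.2, 9.1]
finger_gap: 0.155
time: 8.3
tcp_pos: [0.4516, 0.178, 0.134]
eef_rot: [-1.469, 0.665, -0.671]
force: [-9.7, -7.9, 10.8]
finger_gap: 0.153
```

```bash
python3 -m jog '[[-1,[0,0.0015,0],[0,0,0]],[-1,[0,0.003,0],[0,0,0]],[-1,[0,0.003,0],[0,0,0]]]'; python3 -m jog '[[-1,[0,0.0015,0],[0,0,0]],[-1,[0,0.003,0],[0,0,0]],[-1,[0,0.003,0],[0,0,0]]]'
```

```text
time: 8.6
tcp_pos: [0.4515, 0.1776, 0.1315]
eef_rot: [-1.469, 0.665, -0.671]
force: [-5.8, -6.1, 6.9]
finger_gap: 0.154
time: 8.9
tcp_pos: [0.4515, 0.1772, 0.1292]
eef_rot: [-1.47, 0.665, -0.672]
force: [-7.1, -7.4, 7.8]
finger_gap: 0.152
```

```bash
python3 -m jog '[[-1,[0,0.0015,0.0003],[0,0,0]],[-1,[0,0.0025,0.0003],[0,0,0]],[-1,[0,0.0025,0.0003],[0,0,0]]]'; python3 -m jog '[[-1,[0,0.001,0.0003],[0,0,0]],[-1,[0,0.002,0.0003],[0,0,0]],[-1,[0,0.002,0.0003],[0,0,0]]]'
```

```text
time: 9.2
tcp_pos: [0.4508, 0.1767, 0.1261]
eef_rot: [-1.472, 0.666, -0.671]
force: [-6.2, -6.7, -2.9]
finger_gap: 0.156
time: 9.5
tcp_pos: [0.4506, 0.1765, 0.1239]
eef_rot: [-1.474, 0.667, -0.67]
force: [-4.5, -4.4, -1.2]
finger_gap: 0.151
```

```bash
python3 -m jog '[[-1,[0,0.001,0.0003],[0,0,0]],[-1,[0,0.0015,0.0003],[0,0,0]],[-1,[0,0.0015,0.0003],[0,0,0]]]';  python3 look.py d wrist
python3 - <<'E'
import cv2,pickle
w=pickle.load(open("d.pkl","rb"))["wrist"]["image"][:,:,::-1]
cv2.imwrite("pics/d_z.png",cv2.resize(w[60:260,140:372],None,fx=3,fy=3,interpolation=cv2.INTER_CUBIC))
E
```

```text
time: 9.8
tcp_pos: [0.4508, 0.1765, 0.1234]
eef_rot: [-1.474, 0.667, -0.671]
force: [-9.4, -5.6, 14.2]
finger_gap: 0.155
9.8 [0.4508 0.1765 0.1234] j [ 0.2193  0.0273  1.7941 -0.0082  1.3231  1.0768]
[[ 0.6559 -0.0011  0.7549]
 [-0.7549 -0.0084  0.6558]
 [ 0.0056 -1.     -0.0063]]
wrist [0.5083 0.2268 0.2654]
```

View pics/d_z.png

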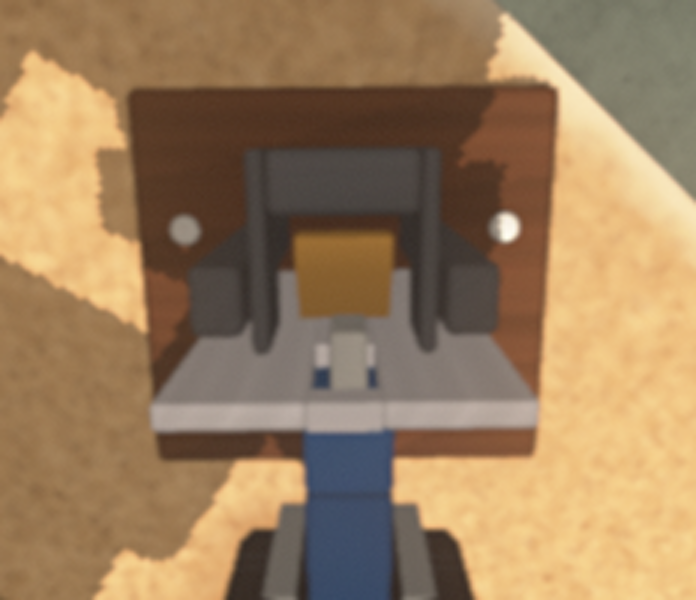

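```bash
python3 -m jog '[[-1,[0,-0.0003,-0.0003],[0,0,0]],[-0.4,[0,-0.0003,-0.0003],[0,0,0]],[-0.2,[0,-0.0003,-0.0003],[0,0,0]],[0,[0,-0.0003,-0.0003],[0,0,0]],[0,[0,-0.0003,-0.0003],[0,0,0]],[0,[0,-0.0003,-0.0003],[0,0,0]],[0,[0,-0.0003,-0.0003],[0,0,0]],[0,[0,-0.03,-0.0003],[0,0,0]],[0,[0,-0.07,-0.0003],[0,0,0]],[0,[0,-0.11,-0.0003],[0,0,0]],[0,[0,-0.11,-0.08],[0,0,0]],[0,[0,-0.11,-0.1],[0,0,0]]]'; python3 -m jog '[[0,[0,0,-0.02],[0,0,0]],[0,[0,0,-0.02],[0,0,0]]]'; python3 look.py e wrist scene
python3 - <<'E'
import cv2,pickle,numpy as np
o=pickle.load(open("e.pkl","rb"))
w=o["wrist"]["image"][:,:,::-1][0:150,160:352];s=o["scene"]["image"][:,:,::-1][185:285,170:260]
cv2.imwrite("pics/e_z.png",np.hstack([cv2.resize(w,(480,375),interpolation=cv2.INTER_CUBIC),cv2.resize(s,(310,375),interpolation=cv2.INTER_CUBIC)]))
E
```

```text
time: 11.05
tcp_pos: [0.375, 0.1116, 0.2346]
eef_rot: [-1.474, 0.665, -0.67]
force: [-0.0, -1.0, 1.4]
finger_gap: 0.502
time: 11.25
tcp_pos: [0.3586, 0.0973, 0.2353]
eef_rot: [-1.473, 0.665, -0.673]
force: [0.7, -0.6, 0.2]
finger_gap: 0.497
11.25 [0.3586 0.0973 0.2353] j [ 0.0644 -0.291   1.8414 -0.0087  1.59    0.9196]
[[ 0.6559  0.0017  0.7549]
 [-0.7548 -0.0086  0.6559]
 [ 0.0076 -1.     -0.0043]]
wrist [0.4157 0.1476 0.3775]
scene [-0.2117  0.8106  0.6242]
```

View pics/e_z.png

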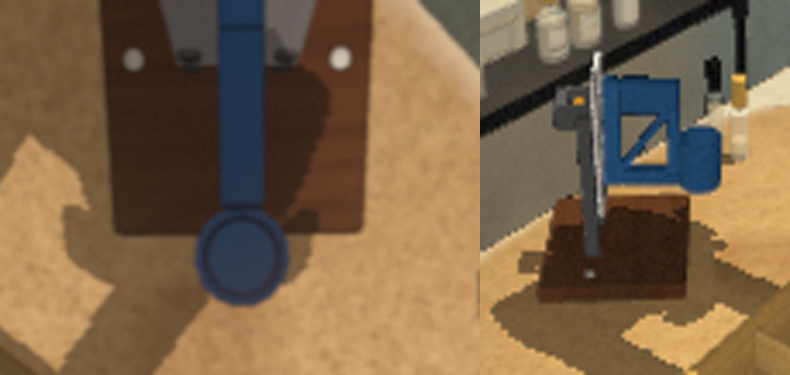

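```bash
python3 -c "
from workcell import env
print(env.sign_off(), env.observe()['time'])"
```

```text
the job is handed in; nothing more can be done
the job is handed in; nothing more can be done
```

The display arm is hanging in the slots with both claws in, and I handed the job in at about 11 s of the 64 s allowed.

- **Finding and entering:** I gripped the arm on its top bar. The strip turned out to be clamped at the top of its range, with the lower slot edge about 86 mm up. I eased the claws in with a light touch, lowering the arm about 0.8 mm when a shank seemed to brush the top of a slot, until the back face met the strip at about 5 N.
- **Pressing home:** The downward push went up to about 13 N, and the normal load was up to about 12.5 N. The push then fell to near zero, which I took as the catch snapping over. After about 17 mm in all, the claws met the slot edges firmly at 14 N.
- **Last checks:** After letting go and backing away, the close views showed the arm upright, square and flush, centred on the strip. The black and gold atomisers were still standing in view, and the tool force was close to zero. I did not check the other bystanders at the end.
- **Not measured directly:** I could not read the catch joint. That it is locked rests on the force drop, the travel and the picture of the claw under the orange catch. While pressing, the tool drifted back about 1.5 mm from the strip and tilted about 0.6°. The final view showed no visible gap.

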